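# Fetch the gift-set candle from the drawer behind the goods

## Task

The gift tray on the counter still lacks its candle, which lies in the drawer of the low wire rack, but an oil tin, a lip balm and a boxed soap stand in front of that drawer. Set all three upright on the round board, then pull the drawer out without pushing it against any of them and lay the candle into the empty long slot of the gift tray, flat on the bottom. Finally push the drawer fully shut and put the three goods back upright, each on the very spot where it stood at the start.

Things in the scene. Friction and masses are not known exactly. Their poses are not given: they have to be found in the camera images.
- rack: Low black wire rack, fixed, 125 deep (x) x 300 wide (y) x 56 mm high; its top is a grid of thin wires through which the candle is seen but cannot be taken. Origin: centre of its footprint on the counter; x points from the drawer front (x = -62 mm) to the back, z up. Inside, its drawer is 102 (x) x 260 (y) mm, from 9 mm behind the panel face.
- drawer: Wooden drawer; slides out along the rack's -x, at most 112 mm, 1.5 N friction, stays where left; may start 10 mm ajar. Origin: centre of its round dark knob (25 mm diameter, 20 mm long in x, 26 mm above the counter; panel face 22 mm behind), axes as the rack's; shut it is at (-84.5, 0, 26) mm in the rack's frame. Grip the knob from above, closing along y. Floor 11, rims 32, panel top 44 mm high.
- candle: Single yellow beeswax candle stick, 23 (x) x 132 (y) x 23 mm (z), 55 g, lying in the drawer about parallel to the drawer's front; it does not roll. Origin: centre of its underside; y along its length. It moves with the drawer. Grip it across its middle.
- candle_mid (a point): The middle of the candle, on its axis, 11.5 mm above the candle's origin.
- oil_tin: Round yellow oil tin with black shoulder and bright screw cap standing in front of the drawer, 128 mm high, about 0.2 kg: body 70 mm diameter up to 90 mm, shoulder up to 103 mm, cap 37 mm diameter from 103 to 128 mm. Origin: centre of its underside, z up. Grip the cap from above.
- lip_balm: Lip-balm tube standing upright in front of the drawer, 17 mm diameter, 67 mm high, about 12 g, white with yellow cap (three similar tubes lie flat in the gift tray; they are fixed). Origin: centre of its underside, z up.
- soap_box: Small cardboard soap box lying flat in front of the drawer, 58 (x) x 88 (y) x 30 mm (z), 90 g, orange-yellow (a similar blue one is fixed in the gift tray). Origin: centre of its underside; its long side (y) points roughly along the rack's x. Grip across the 58 mm.
- round_board: Round walnut board with a lattice pattern, 206 mm diameter, 18 mm thick, lying fixed on the counter: the side place for the three goods. Origin: centre of its underside (top 18 mm above it).
- gift_tray: Shallow dark wooden gift tray, fixed, 164 (x) x 182 mm (y); walls 5 mm thick, 9 mm high; floor 3 mm above the counter. Origin: under its centre, at counter height. The slot along its +x side, centred at x = +57 mm, y = 0, is empty: 40 (x) x 150 mm (y), for the candle lying along y. Next to it lies a flat spreader, and along -x a blue soap box and three lip balms (up to 33 mm high), all fixed.
Mind the look-alikes: they are no part of the job. What is shaped like the oil_tin but orange or red is not meant.

How it is judged (in metres and radians):
On the way, in this order (a step that is already met when the one before it is completed fails the run):
1. the oil tin, the lip balm and the soap box all stand released on the round board (horizontal distance between each of oil_tin, lip_balm, soap_box and round_board below 0.1 m and z of oil_tin in the frame of round_board between 0.012 and 0.025 m and angle between each of oil_tin, lip_balm, soap_box's own z axis and vertical below 0.15 rad and linear speed of each of oil_tin, lip_balm, soap_box below 0.03 m/s and contact force between each of oil_tin, lip_balm, soap_box and the fingers below 0.2 N and z of lip_balm in the frame of round_board between 0.012 and 0.025 m and z of soap_box in the frame of round_board between 0.012 and 0.025 m), for 0.2 s.
2. the candle lies on the bottom of the gift tray's empty slot (x of candle_mid in the frame of gift_tray between 0.045 and 0.069 m and y of candle_mid in the frame of gift_tray between -0.014 and 0.014 m and z of candle_mid in the frame of gift_tray between 0.01 and 0.017 m and angle between the y axis of candle and the y axis of gift_tray, either way round below 0.15 rad and linear speed of candle below 0.02 m/s), for 0.2 s.
At the end, for the whole second after the job is handed in: The candle lies along the empty slot, on its floor (its axis under 17 mm above the counter), inside its walls; the drawer is shut to within 6 mm; oil tin, lip balm and soap box are upright within 15 mm of where each was at the start; all released and at rest (all of step 2 and x of drawer in the frame of rack above -0.0905 m and distance of each of oil_tin, lip_balm, soap_box from where it was at the start of the episode below 0.015 m and angle between each of oil_tin, lip_balm, soap_box's own z axis and vertical below 0.12 rad and linear speed of each of oil_tin, lip_balm, soap_box below 0.02 m/s); the robot touches nothing.
It fails at once if the drawer is pushed against the oil tin (more than 2 N) (contact force between drawer and oil_tin above 2 N).
It fails at once if the drawer is pushed against the lip balm (more than 2 N) (contact force between drawer and lip_balm above 2 N).
It fails at once if the drawer is pushed against the soap box (more than 2 N) (contact force between drawer and soap_box above 2 N).
It also fails if it takes over 147 s, if anything falls off the work surface, if the arm or the gripper's body presses on something with over 40 N, if the wrist force passes 120 N, or if a joint passes its speed limit or range.

## Robot

A 6-joint arm with a two-finger parallel gripper is mounted at the origin on a cart in front of the work surface, level with it; the furniture and walls round the work are solid. World frame = base frame: x ahead of the robot, y to its left, z up, the work surface at z = 0. Lengths are in m, angles in degrees, forces in N, time in s.
With the tool pointing down it reaches from about 0.375 to 0.9 m from the base axis. Payload 3.1 kg.
Tool frame: the origin (TCP) lies midway between the tips of the shut fingers; the grasp point (between the pads) lies 19 mm behind it (ctrl.grip_depth is the distance from the TCP to the grasp point, in m); z points along the fingers, y is the line along which they close (so a half turn about z gives the same grasp; the last joint's range is limited). The gripper opens to 85 mm and grips with 20 to 120 N. Pads are 22 mm wide; open, the fingers measure 114 mm over their backs; the gripper's body (76 mm by 85 mm) begins 54 mm behind the grasp point. The pads swing forward as they close: fully open they stand 13 mm farther back than shut.
Start: joints at [-78.123, 30.224, 82.088, -0, 67.689, -10.227], TCP at [0.235, -0.579, 0.231] pointing down, gripper open.
Joint ranges: [-176.69, 176.69], [-43.24, 126.21], [12.49, 139.97], [-82, 262], [0, 151.66], [-163.58, 163.58]. Speed limits (degrees/s): [159.86, 159.86, 180, 180, 180, 180].

## Interface

Orientations are given as [roll, pitch, yaw] about the fixed x, y, z axes, in that order (R = Rz(yaw) Ry(pitch) Rx(roll)).
In Python, from rig import ctrl, optics, close_job gives the robot as it stands.
- The arm moves only by the tool arm_command, never from a script. Its argument "rows" is a list of rows, each a list of 3 entries, a list of its own where there are three numbers: the shift along the world's x, y, z in m, then the turn, a rotation vector about the world's x, y, z in degrees, then the opening, from 0 (shut) to 1 (fully open). In form: [[[tx, ty, tz], [ax, ay, az], gripper], ...]. A call has 1 to 20 rows; each row is the pose to reach, as a shift and turn from the pose commanded when the call began; what a row does not reach only later rows make up. A row lasts 1/10 s, in which the tool goes at most 50 mm and 8.59 degrees, less where a joint would pass 70% of its speed; a pose out of reach is approached as far as the arm can. A call with a gripper value outside its range is refused whole. The fingers move at their own pace and stop on an object; "newtons" is the grip in N (left out, the last holds). Time passes only in rows, so rows that repeat a pose let the fingers close. It gives the time, the measured TCP pose, the force, the opening and the grip force at its end, in the units of the state.
- ctrl.sense(): the state, without advancing time (a new reading comes with each control period).
- optics.camera(name): name is "scene" or "top" or "wrist"; returns the picture (384x512x3 uint8, blue, green, red); there is no depth.
- optics.calibration(name): a dict with "camera_matrix" (3x3 intrinsics, pixels), "T" (4x4, takes a point from camera to world coordinates); the wrist camera has in their place "T_tool_cam" (4x4, takes a point from camera to tool coordinates, whose origin is the TCP and whose axes are the flange's). Camera axes: x right, y down, z forward; pixel columns grow to the right and rows downward; lengths in m; the calibration is good to about 2 mm. A picture is of the moment at which its call begins: read the wrist's pose just before it. calibration takes no time and is no camera call.
- close_job(): hands the job in; it is judged then, once.
Trained networks look in the newest picture that a camera, given by its name, has taken for a name from the list of things; names that differ only in an ending like _2 or _b are one class to them, and where a whole thing is asked for, a point or a joint stands for the part that bears it (a point fixed in the world has none). Each returns a list of dicts, best first, with "score" (0 to 1); they miss things now and then, are a little off and sometimes report something else, mostly with a low value. They report only what shows in the picture. A call takes as long as a camera call. They do not tell look-alikes from the thing itself.
- optics.boxes_of(thing, camera): "at" ([column, row] in pixels, amid what is visible of it).
- optics.cut_out(thing, camera): "pixels" (384x512 bool, what is visible of it) and "at" ([column, row] in pixels, amid what is visible of it).
The state is a dict: "time_s": time; "q": joint angles; "qvel": joint speeds; "effort": joint torques, N m; "tcp_pos": TCP position; "orientation": TCP orientation; "contact_force": force on the tool from outside, world axes, zero at the start; "wrist_torque": the same for the moment, N m; "grip_width": finger opening in m; "gripper_force": force on a finger pad.
Only numpy, scipy, OpenCV 4.12 (cv2) and the standard library are available. Lean on these libraries where they do the work, as an engineer would, in place of code of your own. Each camera call takes 0.05 s, during which the arm holds its last target. There are 200 camera calls.

## Working session

There is one attempt and no reset: what is moved stays moved. The work goes in short steps, Python scripts to look and compute and a tool call to move; the robot and the scene stay as the last step left them, time stands still between calls to the robot, and variables do not carry over. Pictures are saved under pics/ and viewed, at most 15 in all, crops included, and the job is handed in when it is done.

Besides the shell and the picture viewer there is one more tool, called after "Request:" in YAML: its name, and indented under it one key for each argument. arm_command: Moves the arm, as the interface text tells. Its arguments: {"type":"object","properties":{"rows":{"type":"array"},"newtons":{"type":"number"}},"required":["rows"]}

```bash
ls; mkdir -p pics; python3 - <<'E'
from rig import ctrl, optics
import cv2,numpy as np
s=ctrl.sense(); print(s['time_s'],s['tcp_pos'],s['orientation'],ctrl.grip_depth)
a=optics.camera("scene");b=optics.camera("top")
cv2.imwrite('pics/s.png',a);cv2.imwrite('pics/t.png',b)
np.set_printoptions(precision=3,suppress=True)
for c in("scene","top"):
  k=optics.calibration(c);print(c,k['camera_matrix'],k['T'])
  for t in "rack drawer candle oil_tin lip_balm soap_box round_board gift_tray".split():
    print(t,[(np.round(d['at']).tolist(),round(d['score'],2)) for d in optics.boxes_of(t,c)])
print(optics.calibration('wrist'))
E
```

```text
pics
0.0 [ 0.23507116 -0.57832592  0.23033289] [-1.79875812e+02 -2.35531130e-02  2.21033061e+01] 0.0187
scene [[463.396   0.    257.353]
 [  0.    463.396 188.928]
 [  0.      0.      1.   ]] [[-0.773 -0.282  0.568 -0.344]
 [-0.633  0.315 -0.707  1.112]
 [ 0.021 -0.906 -0.422  0.705]
 [ 0.     0.     0.     1.   ]]
rack [([220.0, 191.0], 0.78), ([226.0, 193.0], 0.59)]
drawer []
candle [([218.0, 196.0], 0.67), ([223.0, 196.0], 0.55)]
oil_tin [([281.0, 162.0], 0.81)]
lip_balm [([239.0, 210.0], 0.68)]
soap_box [([281.0, 194.0], 0.54)]
round_board [([194.0, 260.0], 0.59)]
gift_tray [([316.0, 181.0], 0.56)]
top [[420.951   0.    255.381]
 [  0.    420.951 190.209]
 [  0.      0.      1.   ]] [[-0.029 -0.992  0.122  0.366]
 [-1.     0.028 -0.005  0.006]
 [ 0.002 -0.122 -0.992  1.519]
 [ 0.     0.     0.     1.   ]]
rack [([243.0, 164.0], 0.61), ([243.0, 167.0], 0.28)]
drawer [([244.0, 165.0], 0.96)]
candle [([243.0, 169.0], 0.71)]
oil_tin [([240.0, 206.0], 0.88), ([376.0, 232.0], 0.57)]
lip_balm []
soap_box [([271.0, 205.0], 0.92)]
round_board [([141.0, 226.0], 0.89)]
gift_tray [([321.0, 210.0], 0.78)]
{'camera_matrix': array([[297.989,   0.   , 257.135],
       [  0.   , 297.989, 190.795],
       [  0.   ,   0.   ,   1.   ]]), 'T_tool_cam': array([[ 0.001, -0.95 , -0.313,  0.08 ],
       [ 1.   ,  0.   ,  0.   ,  0.001],
       [-0.   , -0.313,  0.95 , -0.142],
       [ 0.   ,  0.   ,  0.   ,  1.   ]])}
```

```bash
python3 - <<'E'
import cv2
b=cv2.imread('pics/t.png')[110:300,80:400]
cv2.imwrite('pics/t2.png',cv2.resize(b,None,fx=2.5,fy=2.5,interpolation=cv2.INTER_CUBIC))
b=cv2.imread('pics/s.png')[90:310,110:400]
cv2.imwrite('pics/s2.png',cv2.resize(b,None,fx=2.6,fy=2.6,interpolation=cv2.INTER_CUBIC))
E
```

```text
(no output)
```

View pics/t2.png

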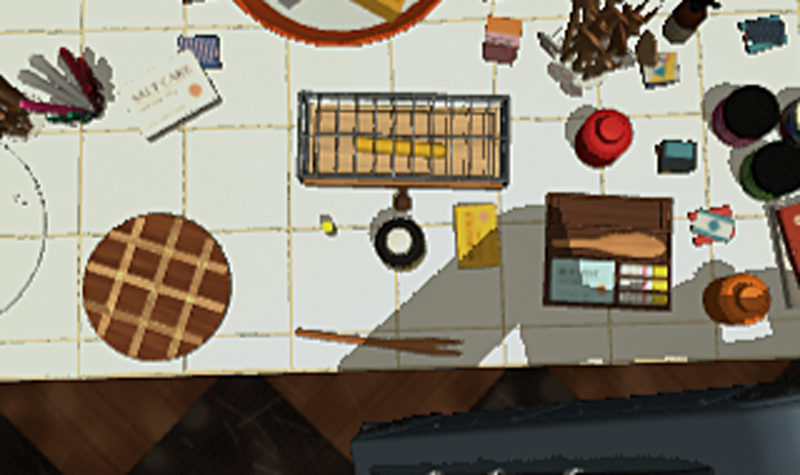

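View pics/s2.png

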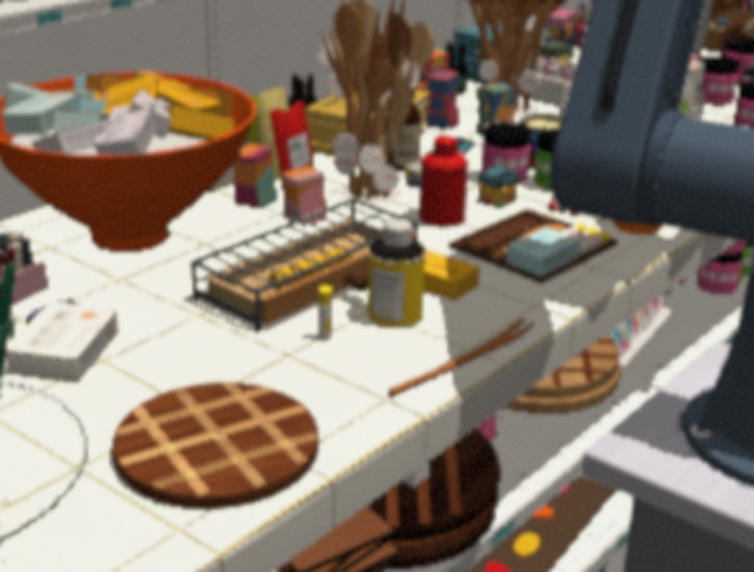

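Candidates for the tin: yellow with black shoulder (top px 240,207), red (322,165), orange (376,230); only the first, standing in front of the drawer, is yellow. The yellow soap (270,204) is in front of the drawer, while the blue one is in the tray. The lip balm stands at (211,200).

```bash
cat > h.py <<'E'
from rig import ctrl, optics
import cv2,numpy as np
from scipy.spatial.transform import Rotation as R
np.set_printoptions(precision=4,suppress=True)
def cam(c,s=None):
    k=optics.calibration(c)
    if 'T' in k: return k['camera_matrix'],k['T']
    s=s or ctrl.sense(); T=np.eye(4); T[:3,:3]=R.from_euler('xyz',s['orientation'],degrees=True).as_matrix(); T[:3,3]=s['tcp_pos']
    return k['camera_matrix'],T@k['T_tool_cam']
def px2w(p,z,KT):
    K,T=KT; p=np.atleast_2d(p).astype(float)
    d=np.c_[p,np.ones(len(p))]@np.linalg.inv(K).T@T[:3,:3].T
    o=T[:3,3]; return o+d*((z-o[2])/d[:,2])[:,None]
def w2px(P,KT):
    K,T=KT; q=(np.atleast_2d(P)-T[:3,3])@T[:3,:3]@K.T
    return q[:,:2]/q[:,2:]
def rect(m,z,KT):
    c,_=cv2.findContours(m.astype(np.uint8),0,1); c=max(c,key=cv2.contourArea)[:,0]
    w=px2w(c,z,KT)[:,:2].astype(np.float32); r=cv2.minAreaRect(w*1000)
    return np.round(r[0],1),np.round(r[1],1),round(r[2],1)
E
python3 - <<'E'
from h import *
KT=cam('top'); im=optics.camera('top')
Z=dict(rack=56,candle=34,drawer=44,oil_tin=103,soap_box=30,round_board=18,gift_tray=9)
for t,z in Z.items():
    for d in optics.cut_out(t,'top')[:2]: print(t,d['score'],rect(d['pixels'],z/1000,KT))
hsv=cv2.cvtColor(im,cv2.COLOR_BGR2HSV)
m=cv2.inRange(hsv,(18,120,60),(36,255,255))
n,l,st,ce=cv2.connectedComponentsWithStats(m)
for i in range(1,n):
    x,y=ce[i]
    if 190<x<300 and 150<y<240 and st[i][4]>4: print(ce[i],st[i],px2w(ce[i],.06,KT))
# cap
g=im[190:225,225:256].min(2); n,l,st,ce=cv2.connectedComponentsWithStats((g>110).astype(np.uint8)); 
for i in range(1,n): print('cap',ce[i]+[225,190],st[i],px2w(ce[i]+[225,190],.128,KT))
E
```

```text
rack 0.62 (array([617.7,  49. ]), array([300.4, 167.6]), 87.9)
rack 0.24 (array([496.1, -53.2]), array([91.2, 57.6]), 2.3)
candle 0.7 (array([626.6,  49.3]), array([126. ,  21.6]), 83.1)
drawer 0.95 (array([610.6,  45.7]), array([274.6, 150.9]), 88.4)
oil_tin 0.92 (array([482.8,  51.8]), array([67.5, 71. ]), 88.5)
oil_tin 0.92 (array([ 620.4, -228.1]), array([67.5, 83.6]), 43.1)
soap_box 0.81 (array([498.3, -52.7]), array([57. , 85.5]), 88.4)
round_board 0.88 (array([437.7, 404. ]), array([205.3, 209.2]), 18.1)
gift_tray 0.81 (array([ 470.1, -242.6]), array([180.1, 162.8]), 86.8)
[211.  152.2] [209 152   5   2   5] [[0.6848 0.1508 0.06  ]]
[256. 153.] [254 153   5   1   5] [[ 0.6775 -0.0079  0.06  ]]
[251. 161.] [251 159   1   5   5] [[0.6493 0.0105 0.06  ]]
[233.6765 168.1176] [223 165  22   8 136] [[0.6256 0.072  0.06  ]]
[251.9167 169.6429] [246 166  13   8  84] [[0.6184 0.0081 0.06  ]]
[264.4 167.4] [263 167   4   2   5] [[ 0.6251 -0.0359  0.06  ]]
[270.3605 204.1827] [262 192  18  25 405] [[ 0.4948 -0.0526  0.06  ]]
[210.7222 200.1667] [209 198   5   5  18] [[0.5148 0.1544 0.06  ]]
[244.7778 215.3333] [241 213   8   5   9] [[0.4586 0.0373 0.06  ]]
cap [240.2973 207.9588] [  0   0  31  35 656] [[0.4791 0.05   0.128 ]]
cap [239.2195 205.7195] [10 11 10 11 82] [[0.4866 0.0534 0.128 ]]
```

Request:
arm_command:
  rows:
    - [[0.325, 0.629, 0.09], [0, 0, -22], 1]
    - [[0.325, 0.629, 0.09], [0, 0, -22], 1]
    - [[0.325, 0.629, 0.09], [0, 0, -22], 1]
    - [[0.325, 0.629, 0.09], [0, 0, -22], 1]
    - [[0.325, 0.629, 0.09], [0, 0, -22], 1]
    - [[0.325, 0.629, 0.09], [0, 0, -22], 1]
    - [[0.325, 0.629, 0.09], [0, 0, -22], 1]
    - [[0.325, 0.629, 0.09], [0, 0, -22], 1]
    - [[0.325, 0.629, 0.09], [0, 0, -22], 1]
    - [[0.325, 0.629, 0.09], [0, 0, -22], 1]
    - [[0.325, 0.629, 0.09], [0, 0, -22], 1]
    - [[0.325, 0.629, 0.09], [0, 0, -22], 1]
    - [[0.325, 0.629, 0.09], [0, 0, -22], 1]
    - [[0.325, 0.629, 0.09], [0, 0, -22], 1]
    - [[0.325, 0.629, 0.09], [0, 0, -22], 1]
    - [[0.325, 0.629, 0.09], [0, 0, -22], 1]
    - [[0.325, 0.629, 0.09], [0, 0, -22], 1]
    - [[0.325, 0.629, 0.09], [0, 0, -22], 1]
    - [[0.325, 0.629, 0.09], [0, 0, -22], 1]

```text
time_s: 3.2
tcp_pos: [0.5596, 0.0484, 0.3211]
orientation: [180.0, 0.0, -0.0]
contact_force: [-0.1, 0.4, 0.7]
grip_width: 0.0848
gripper_force: 0.0
```

```bash
python3 - <<'E'
from h import *
s=ctrl.sense();print(s['time_s'],s['tcp_pos'],s['orientation'])
KT=cam('wrist',s); im=optics.camera('wrist'); 
Z=dict(rack=56,candle=34,drawer=44,oil_tin=103,lip_balm=65,soap_box=30,round_board=18,gift_tray=9)
for t,z in Z.items():
    for d in optics.cut_out(t,'wrist')[:2]: print(t,d['score'],np.round(d['at']),rect(d['pixels'],z/1000,KT),px2w(d['at'],z/2000,KT)[0])
P={'tincap':(.484,.053,.128),'lip':(.515,.154,.067),'board':(.438,.404,.018),'tray':(.470,-.2426,.009),'soap':(.498,-.053,.03)}
v=im.copy()
for n,p in P.items():
    q=w2px(p,KT)[0].round().astype(int); cv2.drawMarker(v,tuple(map(int,q)),(255,0,255),0,8); print(n,q)
cv2.imwrite('pics/w1.png',cv2.resize(v,None,fx=1.5,fy=1.5,interpolation=cv2.INTER_CUBIC)); cv2.imwrite('pics/w1raw.png',im)
E
```

```text
3.2 [0.5596 0.0484 0.3211] [179.9854   0.049   -0.0343]
rack 0.86 [261.  88.] (array([621.3,  45.7]), array([297.8, 158.6]), 87.3) [0.6463 0.0428 0.028 ]
candle 0.71 [255. 102.] (array([631. ,  73.3]), array([81.6, 22.4]), 82.9) [0.6262 0.0503 0.017 ]
oil_tin 0.91 [474. 102.] (array([ 627.4, -198.9]), array([ 68.1, 104.4]), 4.7) [ 0.6273 -0.2397  0.0515]
oil_tin 0.74 [254. 205.] (array([501.6,  52.4]), array([66.7, 88.4]), 90.0) [0.4825 0.0524 0.0515]
lip_balm 0.76 [186. 183.] (array([520.6, 148. ]), array([17.1, 37.9]), 54.2) [0.5101 0.1549 0.0325]
soap_box 0.92 [324. 184.] (array([500.9, -52.9]), array([93.6, 61.5]), 2.4) [ 0.5033 -0.0578  0.015 ]
round_board 0.78 [ 48. 217.] (array([435.9, 377.9]), array([172.7, 213.7]), 74.9) [0.4444 0.3932 0.009 ]
gift_tray 0.96 [432. 198.] (array([ 470.8, -241.1]), array([187.1, 170.4]), 86.0) [ 0.4767 -0.2382  0.0045]
tincap [253 226]
lip [181 187]
board [ 39 223]
tray [436 202]
soap [323 190]
```

View pics/w1.png

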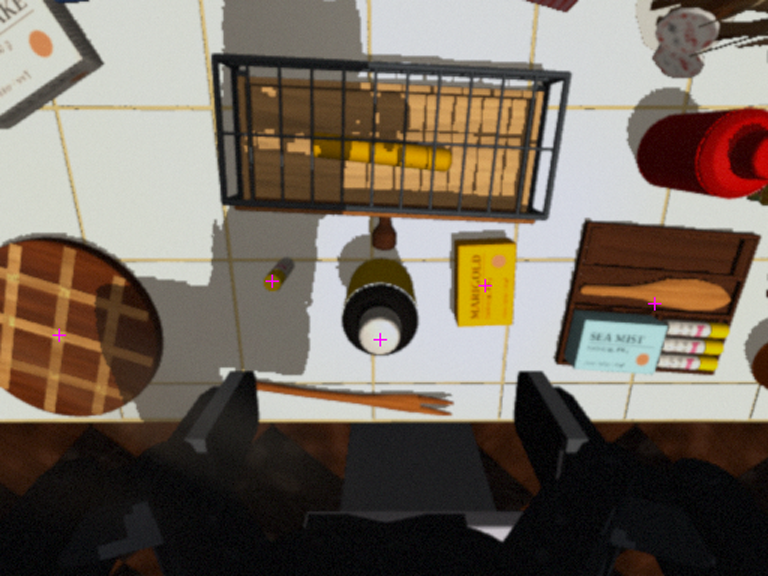

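Markers sit right on the goods: tin cap (253,226), lip balm (181,187), soap (323,190), board (39,223). The red tin at upper right is ignored. Soap first.

Request:
arm_command:
  rows:
    - [[-0.06, -0.103, -0.1], [0, 0, 0], 0.92]
    - [[-0.06, -0.103, -0.1], [0, 0, 0], 0.92]
    - [[-0.06, -0.103, -0.1], [0, 0, 0], 0.92]
    - [[-0.06, -0.103, -0.1], [0, 0, 0], 0.92]
    - [[-0.06, -0.103, -0.15], [0, 0, 0], 0.92]
    - [[-0.06, -0.103, -0.2], [0, 0, 0], 0.92]
    - [[-0.06, -0.103, -0.25], [0, 0, 0], 0.92]
    - [[-0.06, -0.103, -0.28], [0, 0, 0], 0.92]
    - [[-0.06, -0.103, -0.3], [0, 0, 0], 0.92]
    - [[-0.06, -0.103, -0.315], [0, 0, 0], 0.92]
    - [[-0.06, -0.103, -0.315], [0, 0, 0], 0.92]
    - [[-0.06, -0.103, -0.315], [0, 0, 0], 0.5]
    - [[-0.06, -0.103, -0.315], [0, 0, 0], 0.5]
    - [[-0.06, -0.103, -0.315], [0, 0, 0], 0.4]
    - [[-0.06, -0.103, -0.315], [0, 0, 0], 0.3]
    - [[-0.06, -0.103, -0.315], [0, 0, 0], 0.3]
    - [[-0.06, -0.103, -0.315], [0, 0, 0], 0.3]
  newtons: 30

```text
time_s: 5.35
tcp_pos: [0.5011, -0.0532, 0.0074]
orientation: [180.0, -0.1, 0.1]
contact_force: [0.6, 1.4, 5.4]
grip_width: 0.0575
gripper_force: 32.9
```

Request:
arm_command:
  rows:
    - [[0, 0, 0.05], [0, 0, 0], 0.3]
    - [[0, 0, 0.1], [0, 0, 0], 0.3]
    - [[0, 0, 0.15], [0, 0, 0], 0.3]
    - [[0, 0, 0.19], [0, 0, 0], 0.3]
    - [[-0.062, 0.412, 0.19], [0, 0, 0], 0.3]
    - [[-0.062, 0.412, 0.19], [0, 0, 0], 0.3]
    - [[-0.062, 0.412, 0.19], [0, 0, 0], 0.3]
    - [[-0.062, 0.412, 0.19], [0, 0, 0], 0.3]
    - [[-0.062, 0.412, 0.19], [0, 0, 0], 0.3]
    - [[-0.062, 0.412, 0.19], [0, 0, 0], 0.3]
    - [[-0.062, 0.412, 0.19], [0, 0, 0], 0.3]
    - [[-0.062, 0.412, 0.19], [0, 0, 0], 0.3]
    - [[-0.062, 0.412, 0.19], [0, 0, 0], 0.3]
    - [[-0.062, 0.412, 0.19], [0, 0, 0], 0.3]
    - [[-0.062, 0.412, 0.14], [0, 0, 0], 0.3]
    - [[-0.062, 0.412, 0.09], [0, 0, 0], 0.3]
    - [[-0.062, 0.412, 0.05], [0, 0, 0], 0.3]
    - [[-0.062, 0.412, 0.035], [0, 0, 0], 0.3]
    - [[-0.062, 0.412, 0.025], [0, 0, 0], 0.3]
    - [[-0.062, 0.412, 0.021], [0, 0, 0], 0.3]

```text
time_s: 7.35
tcp_pos: [0.4384, 0.3576, 0.0266]
orientation: [179.9, 0.1, 0.0]
contact_force: [-0.4, -0.9, -0.7]
grip_width: 0.0573
gripper_force: 32.8
```

```bash
python3 - <<'E'
from h import *
im=optics.camera('scene');im2=optics.camera('top')
a=cv2.resize(im[140:320,110:300],None,fx=2,fy=2);b=cv2.resize(im2[140:320,90:280],None,fx=2,fy=2)
cv2.imwrite('pics/p1.png',np.hstack([a,b]))
E
```

```text
(no output)
```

View pics/p1.png

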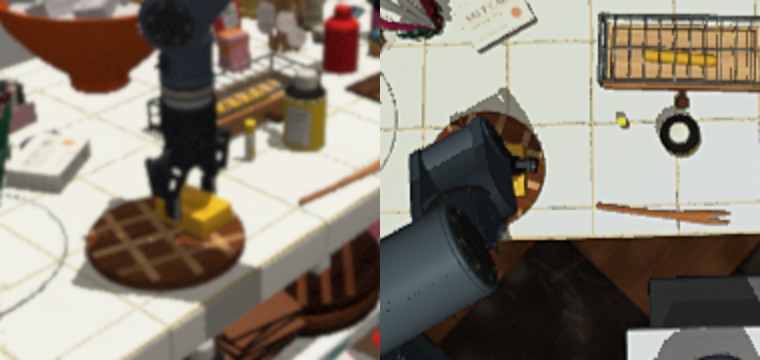

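Request:
arm_command:
  rows:
    - [[0, 0, -0.002], [0, 0, 0], 0.3]
    - [[0, 0, -0.0025], [0, 0, 0], 0.8]
    - [[0, 0, -0.0025], [0, 0, 0], 0.95]
    - [[0, 0, -0.0025], [0, 0, 0], 0.95]
    - [[0, 0, 0.03], [0, 0, 0], 0.95]
    - [[0, 0, 0.08], [0, 0, 0], 0.9]
    - [[0, 0, 0.12], [0, 0, 0], 0.7]
    - [[0.077, -0.205, 0.12], [0, 0, 0], 0.7]
    - [[0.077, -0.205, 0.12], [0, 0, 0], 0.7]
    - [[0.077, -0.205, 0.12], [0, 0, 0], 0.7]
    - [[0.077, -0.205, 0.12], [0, 0, 0], 0.7]
    - [[0.077, -0.205, 0.12], [0, 0, 0], 0.7]
    - [[0.077, -0.205, 0.12], [0, 0, 0], 0.7]
    - [[0.077, -0.205, 0.12], [0, 0, 0], 0.7]
    - [[0.077, -0.205, 0.08], [0, 0, 0], 0.7]
    - [[0.077, -0.205, 0.04], [0, 0, 0], 0.7]
    - [[0.077, -0.205, 0.01], [0, 0, 0], 0.7]
    - [[0.077, -0.205, 0.0], [0, 0, 0], 0.7]
    - [[0.077, -0.205, 0.0], [0, 0, 0], 0.7]
  newtons: 20

```text
time_s: 9.35
tcp_pos: [0.5137, 0.1552, 0.0262]
orientation: [180.0, 0.2, 0.2]
contact_force: [0.3, 0.2, -0.2]
grip_width: 0.0595
gripper_force: 0.0
```

```bash
python3 - <<'E'
from h import *
im2=optics.camera('wrist')
cv2.imwrite('pics/p2.png',im2)
E
```

```text
(no output)
```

View pics/p2.png

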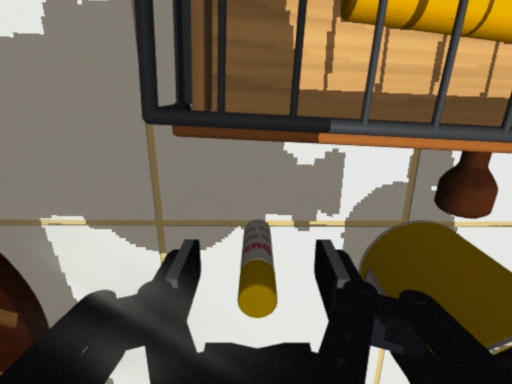

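The tube (258,300) stands between the pads; close.

Request:
arm_command:
  rows:
    - [[0, 0, 0], [0, 0, 0], 0.5]
    - [[0, 0, 0], [0, 0, 0], 0.35]
    - [[0, 0, 0], [0, 0, 0], 0.25]
    - [[0, 0, 0], [0, 0, 0], 0.1]
    - [[0, 0, 0], [0, 0, 0], 0.1]
    - [[0, 0, 0], [0, 0, 0], 0.1]
    - [[0, 0, 0], [0, 0, 0], 0.1]
    - [[0, 0, 0], [0, 0, 0], 0.1]
    - [[0, 0, 0.02], [0, 0, 0], 0.1]
    - [[0, 0, 0.06], [0, 0, 0], 0.1]
    - [[0, 0, 0.1], [0, 0, 0], 0.1]

```text
time_s: 10.5
tcp_pos: [0.5143, 0.1537, 0.1277]
orientation: [180.0, 0.2, 0.1]
contact_force: [-0.4, -0.6, -1.5]
grip_width: 0.0161
gripper_force: 20.1
```

```bash
python3 - <<'E'
from h import *
a=optics.camera('wrist')[150:384,100:412];b=cv2.resize(optics.camera('scene')[130:247,170:326],None,fx=2,fy=2)
cv2.imwrite('pics/p3.png',np.hstack([a,b]))
E
```

```text
(no output)
```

View pics/p3.png

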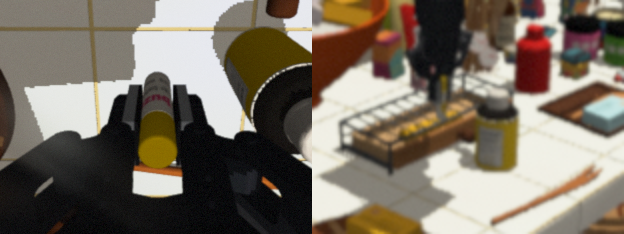

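Request:
arm_command:
  rows:
    - [[-0.01, 0.262, 0], [0, 0, 0], 0.1]
    - [[-0.01, 0.262, 0], [0, 0, 0], 0.1]
    - [[-0.01, 0.262, 0], [0, 0, 0], 0.1]
    - [[-0.01, 0.262, 0], [0, 0, 0], 0.1]
    - [[-0.01, 0.262, 0], [0, 0, 0], 0.1]
    - [[-0.01, 0.262, 0], [0, 0, 0], 0.1]
    - [[-0.01, 0.262, 0], [0, 0, 0], 0.1]
    - [[-0.01, 0.262, 0], [0, 0, 0], 0.1]
    - [[-0.01, 0.262, -0.04], [0, 0, 0], 0.1]
    - [[-0.01, 0.262, -0.065], [0, 0, 0], 0.1]
    - [[-0.01, 0.262, -0.077], [0, 0, 0], 0.1]
    - [[-0.01, 0.262, -0.081], [0, 0, 0], 0.1]
    - [[-0.01, 0.262, -0.082], [0, 0, 0], 0.1]
    - [[-0.01, 0.262, -0.082], [0, 0, 0], 0.1]
    - [[-0.01, 0.262, -0.082], [0, 0, 0], 0.3]
    - [[-0.01, 0.262, -0.082], [0, 0, 0], 0.45]
    - [[-0.01, 0.262, -0.082], [0, 0, 0], 0.45]
    - [[-0.01, 0.262, -0.05], [0, 0, 0], 0.45]
    - [[-0.01, 0.262, 0.0], [0, 0, 0], 0.45]
    - [[-0.01, 0.262, 0.05], [0, 0, 0], 0.7]

```text
time_s: 12.6
tcp_pos: [0.5046, 0.4157, 0.1777]
orientation: [179.9, 0.1, 0.1]
contact_force: [0.7, 0.6, 0.3]
grip_width: 0.0517
gripper_force: 0.0
```

```bash
python3 - <<'E'
from h import *
a=optics.camera('wrist')[130:384,60:460];b=cv2.resize(optics.camera('scene')[190:317,110:260],None,fx=2,fy=2)
cv2.imwrite('pics/p4.png',np.hstack([a,b]))
E
```

```text
(no output)
```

View pics/p4.png

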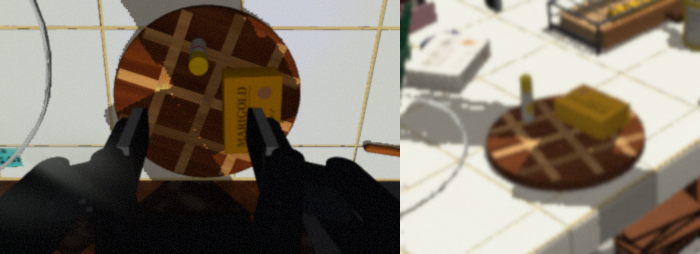

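Request:
arm_command:
  rows:
    - [[-0.0205, -0.3635, 0.02], [0, 0, 0], 0.8]
    - [[-0.0205, -0.3635, 0.02], [0, 0, 0], 0.8]
    - [[-0.0205, -0.3635, 0.02], [0, 0, 0], 0.8]
    - [[-0.0205, -0.3635, 0.02], [0, 0, 0], 0.8]
    - [[-0.0205, -0.3635, 0.02], [0, 0, 0], 0.8]
    - [[-0.0205, -0.3635, 0.02], [0, 0, 0], 0.8]
    - [[-0.0205, -0.3635, 0.02], [0, 0, 0], 0.8]
    - [[-0.0205, -0.3635, 0.02], [0, 0, 0], 0.8]
    - [[-0.0205, -0.3635, 0.02], [0, 0, 0], 0.8]
    - [[-0.0205, -0.3635, -0.02], [0, 0, 0], 0.8]
    - [[-0.0205, -0.3635, -0.05], [0, 0, 0], 0.8]
    - [[-0.0205, -0.3635, -0.07], [0, 0, 0], 0.8]
    - [[-0.0205, -0.3635, -0.074], [0, 0, 0], 0.8]
    - [[-0.0205, -0.3635, -0.074], [0, 0, 0], 0.5]
    - [[-0.0205, -0.3635, -0.074], [0, 0, 0], 0.3]
    - [[-0.0205, -0.3635, -0.074], [0, 0, 0], 0.2]
    - [[-0.0205, -0.3635, -0.074], [0, 0, 0], 0.2]
    - [[-0.0205, -0.3635, -0.074], [0, 0, 0], 0.2]
  newtons: 50

```text
time_s: 14.5
tcp_pos: [0.4856, 0.0528, 0.1045]
orientation: [-180.0, -0.2, 0.1]
contact_force: [0.3, 3.2, 6.0]
grip_width: 0.0355
gripper_force: 50.6
```

Request:
arm_command:
  rows:
    - [[0, 0, 0.04], [0, 0, 0], 0.2]
    - [[0, 0, 0.08], [0, 0, 0], 0.2]
    - [[0, 0, 0.12], [0, 0, 0], 0.2]
    - [[-0.0465, 0.4065, 0.12], [0, 0, 0], 0.2]
    - [[-0.0465, 0.4065, 0.12], [0, 0, 0], 0.2]
    - [[-0.0465, 0.4065, 0.12], [0, 0, 0], 0.2]
    - [[-0.0465, 0.4065, 0.12], [0, 0, 0], 0.2]
    - [[-0.0465, 0.4065, 0.12], [0, 0, 0], 0.2]
    - [[-0.0465, 0.4065, 0.12], [0, 0, 0], 0.2]
    - [[-0.0465, 0.4065, 0.12], [0, 0, 0], 0.2]
    - [[-0.0465, 0.4065, 0.12], [0, 0, 0], 0.2]
    - [[-0.0465, 0.4065, 0.12], [0, 0, 0], 0.2]
    - [[-0.0465, 0.4065, 0.12], [0, 0, 0], 0.2]
    - [[-0.0465, 0.4065, 0.12], [0, 0, 0], 0.2]
    - [[-0.0465, 0.4065, 0.08], [0, 0, 0], 0.2]
    - [[-0.0465, 0.4065, 0.05], [0, 0, 0], 0.2]
    - [[-0.0465, 0.4065, 0.03], [0, 0, 0], 0.2]
    - [[-0.0465, 0.4065, 0.022], [0, 0, 0], 0.2]
    - [[-0.0465, 0.4065, 0.019], [0, 0, 0], 0.2]
    - [[-0.0465, 0.4065, 0.018], [0, 0, 0], 0.2]

```text
time_s: 16.5
tcp_pos: [0.4391, 0.458, 0.1225]
orientation: [-180.0, -0.1, 0.0]
contact_force: [-0.2, -1.4, 0.8]
grip_width: 0.0354
gripper_force: 51.8
```

Request:
arm_command:
  rows:
    - [[0, 0, 0], [0, 0, 0], 0.2]
    - [[0, 0, 0], [0, 0, 0], 0.5]
    - [[0, 0, 0], [0, 0, 0], 0.7]
    - [[0, 0, 0], [0, 0, 0], 0.8]
    - [[0, 0, 0.03], [0, 0, 0], 0.8]
    - [[0, 0, 0.07], [0, 0, 0], 0.8]
    - [[0, 0, 0.11], [0, 0, 0], 0.8]
    - [[0, 0, 0.11], [0, 0, 0], 0.8]

```text
time_s: 17.3
tcp_pos: [0.4415, 0.4618, 0.2384]
orientation: [-179.5, -0.7, 0.1]
contact_force: [-0.1, 0.6, 0.3]
grip_width: 0.0682
gripper_force: 0.0
```

```bash
python3 - <<'E'
from h import *
T=optics.camera('top')
a=optics.camera('wrist')[130:384,60:460];b=cv2.resize(optics.camera('scene')[190:317,110:260],None,fx=2,fy=2)
cv2.imwrite('pics/p5.png',np.hstack([a,b]))
KT=cam('top')
for d in optics.cut_out('drawer','top')[:1]:
  print(rect(d['pixels'],.044,KT))
for d in optics.cut_out('candle','top')[:1]:
  print(rect(d['pixels'],.034,KT))
v=cv2.resize(T[135:200,190:295],None,fx=7,fy=7,interpolation=cv2.INTER_CUBIC)
for p in [(.534,.046,.026),(.514,.046,.026),(.556,.046,.044),(.625,.046,.023)]:
  q=(w2px(p,KT)[0]-[190,135]+.5)*7; cv2.drawMarker(v,tuple(map(int,q)),(255,0,255),0,14)
cv2.imwrite('pics/d1.png',v)
E
```

```text
(array([610.6,  46.7]), array([269.5, 150.9]), 88.4)
(array([626.4,  49.1]), array([126.2,  22. ]), 83.9)
```

View pics/p5.png

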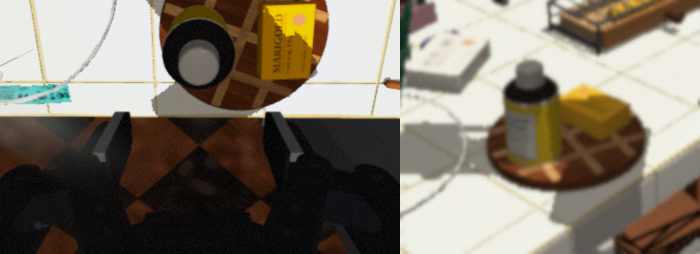

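View pics/d1.png

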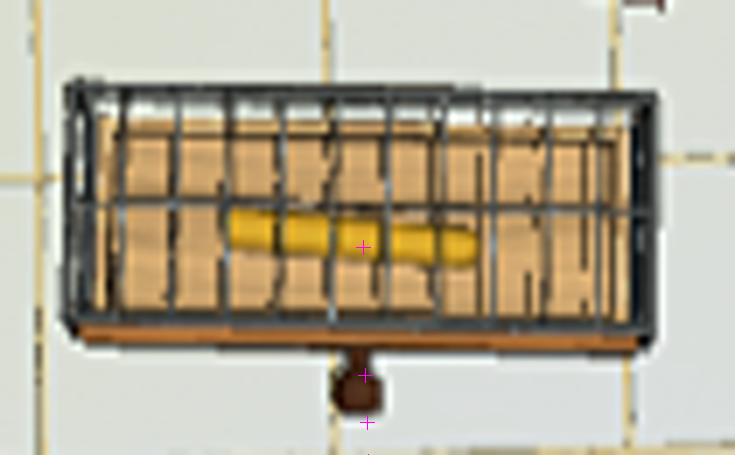

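Request:
arm_command:
  rows:
    - [[0.111, -0.41, -0.03], [0, 0, -2], 0.8]
    - [[0.111, -0.41, -0.03], [0, 0, -2], 0.8]
    - [[0.111, -0.41, -0.03], [0, 0, -2], 0.8]
    - [[0.111, -0.41, -0.03], [0, 0, -2], 0.8]
    - [[0.111, -0.41, -0.03], [0, 0, -2], 0.8]
    - [[0.111, -0.41, -0.03], [0, 0, -2], 0.8]
    - [[0.111, -0.41, -0.03], [0, 0, -2], 0.8]
    - [[0.111, -0.41, -0.03], [0, 0, -2], 0.8]
    - [[0.111, -0.41, -0.03], [0, 0, -2], 0.8]
    - [[0.111, -0.41, -0.03], [0, 0, -2], 0.8]
    - [[0.111, -0.41, -0.08], [0, 0, -2], 0.8]
    - [[0.111, -0.41, -0.13], [0, 0, -2], 0.8]
    - [[0.111, -0.41, -0.13], [0, 0, -2], 0.8]
    - [[0.111, -0.41, -0.13], [0, 0, -2], 0.8]

```text
time_s: 18.95
tcp_pos: [0.5479, 0.0499, 0.1003]
orientation: [-180.0, 0.2, -1.8]
contact_force: [0.2, -0.2, 0.2]
grip_width: 0.0679
gripper_force: 0.0
```

```bash
python3 - <<'E'
from h import *
s=ctrl.sense();KT=cam('wrist',s);v=optics.camera('wrist')
for p in [(.5505,.049,.038),(.5725,.049,.044)]:
  q=w2px(p,KT)[0]; cv2.drawMarker(v,tuple(map(int,q)),(255,0,255),0,14)
T=optics.camera('top')[180:270,95:190]
cv2.imwrite('pics/d2.png',np.hstack([v,cv2.resize(T,(260,384))]))
E
```

```text
(no output)
```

View pics/d2.png

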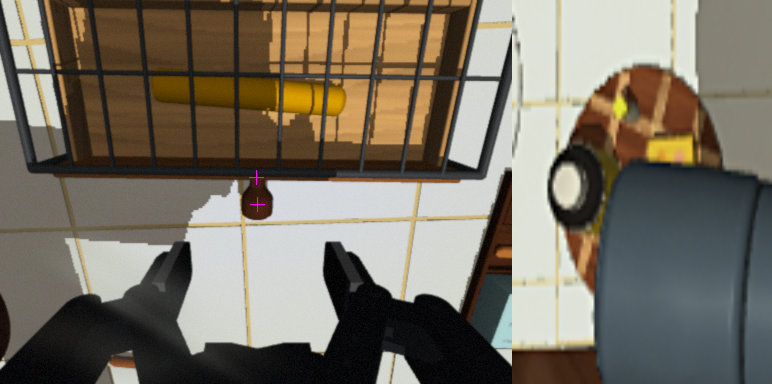

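All three stand on the board (lip balm seen at (622,105) in the right-hand panel), and the knob matches the marker (257,204). Descend and grip.

Request:
arm_command:
  rows:
    - [[0, 0, -0.04], [0, 0, 0], 0.8]
    - [[0, 0, -0.07], [0, 0, 0], 0.8]
    - [[0, 0, -0.088], [0, 0, 0], 0.8]
    - [[0, 0, -0.088], [0, 0, 0], 0.5]
    - [[0, 0, -0.088], [0, 0, 0], 0.3]
    - [[0, 0, -0.088], [0, 0, 0], 0.15]
    - [[0, 0, -0.088], [0, 0, 0], 0.15]
    - [[0, 0, -0.088], [0, 0, 0], 0.15]
    - [[0, 0, -0.088], [0, 0, 0], 0.15]
  newtons: 40

```text
time_s: 19.95
tcp_pos: [0.5513, 0.0502, 0.0162]
orientation: [-179.9, -0.3, -2.0]
contact_force: [0.2, 5.2, 6.4]
grip_width: 0.023
gripper_force: 39.0
```

Request:
arm_command:
  rows:
    - [[-0.01, 0, 0], [0, 0, 0], 0.15]
    - [[-0.02, 0.001, 0], [0, 0, 0], 0.15]
    - [[-0.03, 0.001, 0], [0, 0, 0], 0.15]
    - [[-0.04, 0.001, 0], [0, 0, 0], 0.15]
    - [[-0.05, 0.002, 0], [0, 0, 0], 0.15]
    - [[-0.06, 0.002, 0], [0, 0, 0], 0.15]
    - [[-0.07, 0.002, 0], [0, 0, 0], 0.15]
    - [[-0.08, 0.002, 0], [0, 0, 0], 0.15]
    - [[-0.09, 0.003, 0], [0, 0, 0], 0.15]
    - [[-0.097, 0.003, 0], [0, 0, 0], 0.15]
    - [[-0.1, 0.003, 0], [0, 0, 0], 0.15]
    - [[-0.1, 0.003, 0], [0, 0, 0], 0.15]

```text
time_s: 21.15
tcp_pos: [0.4499, 0.0548, 0.0161]
orientation: [-179.8, -0.2, -2.1]
contact_force: [0.8, 18.4, 13.3]
grip_width: 0.0226
gripper_force: 41.0
```

Request:
arm_command:
  rows:
    - [[-0.1, 0.003, 0], [0, 0, 0], 0.4]
    - [[0, 0, 0], [0, 0, 0], 0.6]
    - [[0, 0, 0], [0, 0, 0], 0.6]
    - [[0, 0, 0.05], [0, 0, 0], 0.6]
    - [[0, 0, 0.1], [0, 0, 0], 0.6]
    - [[0, 0, 0.13], [0, 0, 0], 0.6]
    - [[0, 0, 0.13], [0, 0, 0], 0.6]
    - [[0, 0, 0.13], [0, 0, 0], 0.6]

```text
time_s: 21.95
tcp_pos: [0.4528, 0.0514, 0.1457]
orientation: [179.9, -0.5, -1.9]
contact_force: [-0.3, -0.1, -1.2]
grip_width: 0.0513
gripper_force: 0.0
```

My first row there carried over an old shift, so it tugged the drawer a little further while opening. I'll check where it now stands.

```bash
python3 - <<'E'
from h import *
s=ctrl.sense();print(s['q']);KT=cam('wrist',s);v=optics.camera('wrist')
for t,z in(('drawer',.044),('candle',.034),('rack',.056)):
  for d in optics.cut_out(t,'wrist')[:1]: print(t,d['score'],d['at'],rect(d['pixels'],z,KT))
T=optics.camera('top');KT2=cam('top')
for t,z in(('drawer',.044),('candle',.034),('gift_tray',.009)):
  for d in optics.cut_out(t,'top')[:1]: print(t,d['score'],d['at'],rect(d['pixels'],z,KT2))
cv2.imwrite('pics/c1.png',np.hstack([cv2.resize(v,(440,330)),cv2.resize(T[140:240,190:290],(330,330))]))
# tray slot via dark mask wide refine
cv2.imwrite('pics/T1.png',T)
E
```

```text
[ -7.6183  25.4475 111.0881  -0.003   42.9351  84.2797]
drawer 0.71 [256.2, 90.3] (array([506.7,  51.4]), array([281.2, 142.9]), 87.4)
candle 0.78 [244.2, 102.6] (array([525.7,  56.5]), array([129.2,  21.8]), 83.1)
rack 0.7 [258.2, 83.0] (array([516.9,  49.7]), array([296.4, 153.9]), 88.2)
drawer 0.87 [248.7, 191.1] (array([519.4,  50. ]), array([277.4, 119.8]), 87.1)
gift_tray 0.98 [321.8, 209.2] (array([ 472.3, -242.7]), array([186.9, 167. ]), 86.2)
```

View pics/c1.png

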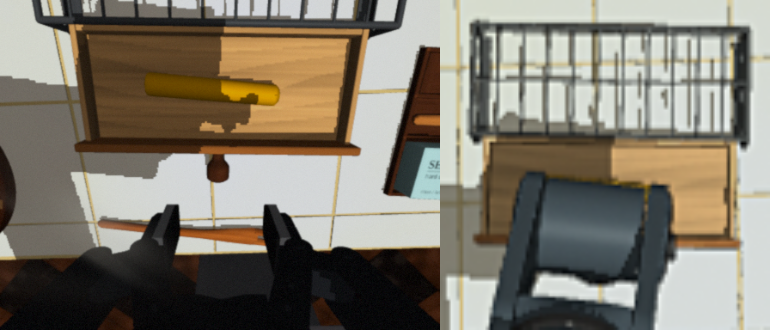

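Request:
arm_command:
  rows:
    - [[0.0755, 0.0045, 0], [0, 0, 85], 0.5]
    - [[0.0755, 0.0045, 0], [0, 0, 85], 0.5]
    - [[0.0755, 0.0045, 0], [0, 0, 85], 0.5]
    - [[0.0755, 0.0045, 0], [0, 0, 85], 0.5]
    - [[0.0755, 0.0045, 0], [0, 0, 85], 0.5]
    - [[0.0755, 0.0045, 0], [0, 0, 85], 0.5]
    - [[0.0755, 0.0045, 0], [0, 0, 85], 0.5]
    - [[0.0755, 0.0045, 0], [0, 0, 85], 0.5]
    - [[0.0755, 0.0045, 0], [0, 0, 85], 0.5]
    - [[0.0755, 0.0045, 0], [0, 0, 85], 0.5]
    - [[0.0755, 0.0045, 0], [0, 0, 85], 0.5]
    - [[0.0755, 0.0045, 0], [0, 0, 85], 0.5]
    - [[0.0755, 0.0045, 0], [0, 0, 85], 0.5]
    - [[0.0755, 0.0045, 0], [0, 0, 85], 0.5]

```text
time_s: 23.75
tcp_pos: [0.5246, 0.0565, 0.1432]
orientation: [-180.0, 0.0, 83.0]
contact_force: [-0.6, 0.2, -0.7]
grip_width: 0.0427
gripper_force: 0.0
```

```bash
python3 - <<'E'
from h import *
s=ctrl.sense();KT=cam('wrist',s);v=optics.camera('wrist');print(s['tcp_pos'],s['grip_width'])
for t,z in(('candle',.034),('drawer',.044),('gift_tray',.009)):
  for d in optics.cut_out(t,'wrist')[:1]: print(t,d['score'],d['at'],rect(d['pixels'],z,KT),px2w(d['at'],.03,KT))
E
```

```text
[0.5246 0.0565 0.1432] 0.04266317055690285
candle 0.77 [260.0, 174.8] (array([525.6,  59.9]), array([127.2,  21.8]), 83.8) [[0.5286 0.0667 0.03  ]]
drawer 0.93 [241.1, 145.0] (array([506.8,  53.2]), array([278.1, 141.9]), 86.2) [[0.5156 0.0949 0.03  ]]
```

Request:
arm_command:
  rows:
    - [[0.001, 0.002, -0.05], [0, 0, 0], 0.5]
    - [[0.001, 0.002, -0.09], [0, 0, 0], 0.5]
    - [[0.001, 0.002, -0.115], [0, 0, 0], 0.5]
    - [[0.001, 0.002, -0.126], [0, 0, 0], 0.5]
    - [[0.001, 0.002, -0.126], [0, 0, 0], 0.5]
    - [[0.001, 0.002, -0.126], [0, 0, 0], 0.3]
    - [[0.001, 0.002, -0.126], [0, 0, 0], 0.15]
    - [[0.001, 0.002, -0.126], [0, 0, 0], 0.15]
    - [[0.001, 0.002, -0.126], [0, 0, 0], 0.15]
    - [[0.001, 0.002, -0.126], [0, 0, 0], 0.15]
    - [[0.001, 0.002, -0.126], [0, 0, 0], 0.15]
    - [[0.001, 0.002, -0.1], [0, 0, 0], 0.15]
    - [[0.001, 0.002, -0.06], [0, 0, 0], 0.15]
    - [[0.001, 0.002, -0.02], [0, 0, 0], 0.15]
    - [[0.001, 0.002, 0], [0, 0, 0], 0.15]
    - [[0.001, 0.002, 0], [0, 0, 0], 0.15]
  newtons: 35

```text
time_s: 25.55
tcp_pos: [0.5279, 0.0584, 0.1466]
orientation: [179.6, -0.0, 83.1]
contact_force: [0.9, -0.1, -0.4]
grip_width: 0.0219
gripper_force: 35.6
```

```bash
python3 - <<'E'
from h import *
s=ctrl.sense();KT=cam('wrist',s);v=optics.camera('wrist');print(s['tcp_pos'],s['orientation'],s['grip_width'],s['gripper_force'])
for d in optics.cut_out('candle','wrist')[:1]: print(d['score'],d['at'],rect(d['pixels'],s['tcp_pos'][2]+.018,KT))
# tray edges in early images
for n,z in(('w1raw',.009),):
  pass
K1=cam('top'); T=cv2.imread('pics/t.png')
for d in optics.cut_out('gift_tray','top')[:1]: print(rect(d['pixels'],.006,K1))
E
```

```text
[0.5279 0.0584 0.1466] [179.5632  -0.0095  83.1167] 0.02194118279218485 35.649892687797546
0.57 [259.3, 226.3] (array([528.8,  67.3]), array([114.2,  21.1]), 82.7)
(array([ 472.6, -243.2]), array([187.2, 167.3]), 86.2)
```

Request:
arm_command:
  rows:
    - [[0.003, -0.305, 0], [0, 0, 3.3], 0.15]
    - [[0.003, -0.305, 0], [0, 0, 3.3], 0.15]
    - [[0.003, -0.305, 0], [0, 0, 3.3], 0.15]
    - [[0.003, -0.305, 0], [0, 0, 3.3], 0.15]
    - [[0.003, -0.305, 0], [0, 0, 3.3], 0.15]
    - [[0.003, -0.305, 0], [0, 0, 3.3], 0.15]
    - [[0.003, -0.305, 0], [0, 0, 3.3], 0.15]
    - [[0.003, -0.305, 0], [0, 0, 3.3], 0.15]
    - [[0.003, -0.305, -0.04], [0, 0, 3.3], 0.15]
    - [[0.003, -0.305, -0.06], [0, 0, 3.3], 0.15]
    - [[0.003, -0.305, -0.06], [0, 0, 3.3], 0.15]
    - [[0.003, -0.305, -0.06], [0, 0, 3.3], 0.15]

```text
time_s: 26.9
tcp_pos: [0.5282, -0.2446, 0.0826]
orientation: [-179.9, -0.1, 86.5]
contact_force: [0.5, 0.6, -0.9]
grip_width: 0.0219
gripper_force: 35.6
```

```bash
python3 - <<'E'
from h import *
s=ctrl.sense();KT=cam('wrist',s);v=optics.camera('wrist');print(s['tcp_pos'],s['orientation'])
for t,z in(('candle',s['tcp_pos'][2]+.018),('gift_tray',.009)):
  for d in optics.cut_out(t,'wrist')[:1]: print(t,d['score'],d['at'],rect(d['pixels'],z,KT))
c=np.array([.4715,-.2428]);a=np.radians(-3.6);Rm=np.array([[np.cos(a),-np.sin(a)],[np.sin(a),np.cos(a)]])
for (x0,x1,y0,y1,z) in((-.082,.082,-.091,.091,.009),(.037,.077,-.075,.075,.003)):
  P=np.array([[x0,y0],[x1,y0],[x1,y1],[x0,y1]])@Rm.T+c
  q=w2px(np.c_[P,[z]*4],KT).astype(np.int32); cv2.polylines(v,[q],True,(255,0,255),1)
cv2.imwrite('pics/g1.png',cv2.resize(v,None,fx=1.5,fy=1.5))
E
```

```text
[ 0.5282 -0.2446  0.0826] [-179.8645   -0.098    86.5006]
candle 0.76 [259.1, 223.2] (array([ 529.1, -235.4]), array([113.4,  20.5]), 86.5)
gift_tray 0.86 [149.1, 164.4] (array([ 467.6, -242.3]), array([180.9, 171.4]), 85.8)
```

View pics/g1.png

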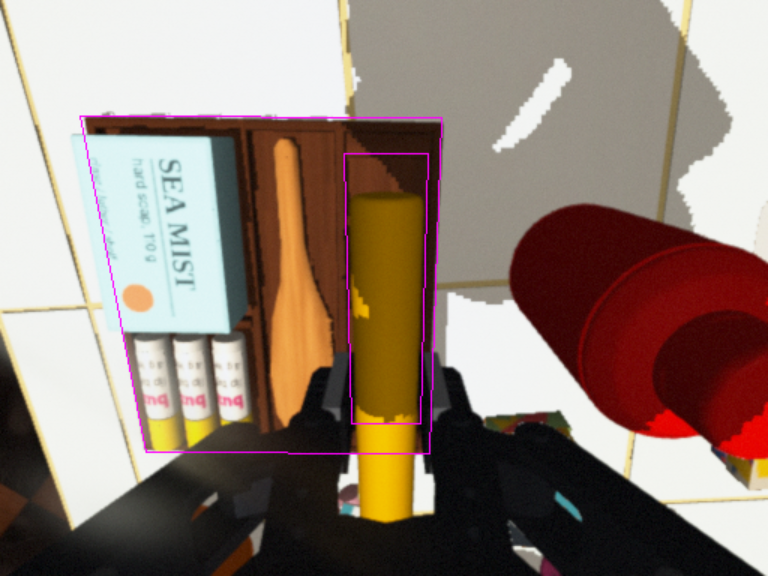

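Request:
arm_command:
  rows:
    - [[0, -0.0015, -0.03], [0, 0, 0], 0.15]
    - [[0, -0.0015, -0.05], [0, 0, 0], 0.15]
    - [[0, -0.0015, -0.065], [0, 0, 0], 0.15]
    - [[0, -0.0015, -0.07], [0, 0, 0], 0.15]
    - [[0, -0.0015, -0.072], [0, 0, 0], 0.15]
    - [[0, -0.0015, -0.072], [0, 0, 0], 0.15]
    - [[0, -0.0015, -0.072], [0, 0, 0], 0.15]
    - [[0, -0.0015, -0.072], [0, 0, 0], 0.32]
    - [[0, -0.0015, -0.072], [0, 0, 0], 0.4]
    - [[0, -0.0015, -0.072], [0, 0, 0], 0.4]
    - [[0, -0.0015, -0.05], [0, 0, 0], 0.4]
    - [[0, -0.0015, 0], [0, 0, 0], 0.4]
    - [[0, -0.0015, 0.05], [0, 0, 0], 0.4]
    - [[0, -0.0015, 0.1], [0, 0, 0], 0.4]
    - [[0, -0.0015, 0.1], [0, 0, 0], 0.4]
    - [[0, -0.0015, 0.1], [0, 0, 0], 0.4]

```text
time_s: 28.65
tcp_pos: [0.5293, -0.2484, 0.185]
orientation: [179.8, 0.1, 86.4]
contact_force: [0.3, 0.1, -0.1]
grip_width: 0.0343
gripper_force: 0.0
```

```bash
python3 - <<'E'
from h import *
s=ctrl.sense();KT=cam('wrist',s);v=optics.camera('wrist');print(s['tcp_pos'],s['orientation'])
for t,z in(('candle',.026),('gift_tray',.009)):
  for d in optics.cut_out(t,'wrist')[:1]: print(t,d['score'],d['at'],rect(d['pixels'],z,KT))
T=optics.camera('top'); K2=cam('top')
for t,z in(('candle',.026),('drawer',.044)):
  for d in optics.cut_out(t,'top')[:1]: print(t,d['score'],d['at'],rect(d['pixels'],z,K2))
cv2.imwrite('pics/g2.png',np.hstack([cv2.resize(v,(440,330)),cv2.resize(T[170:250,280:360],(330,330))]))
E
```

```text
[ 0.5293 -0.2484  0.185 ] [179.8242   0.1121  86.4074]
candle 0.58 [256.8, 162.7] (array([ 529.8, -248.4]), array([128.8,  22.7]), 87.1)
gift_tray 0.84 [189.8, 153.2] (array([ 469.9, -242.5]), array([180.8, 166.3]), 85.7)
candle 0.44 [133.9, 206.6] (array([506.5, 423.1]), array([29.5, 14.5]), 70.1)
drawer 0.76 [236.5, 197.0] (array([520.7,  54.2]), array([277.2, 120.3]), 88.0)
```

View pics/g2.png

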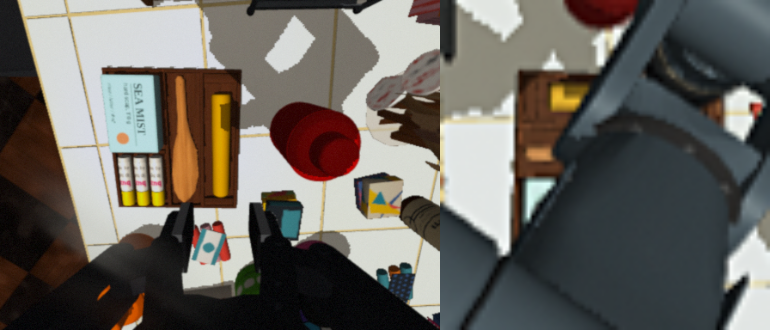

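Request:
arm_command:
  rows:
    - [[-0.1335, 0.303, 0], [0, 0, -88.4], 0.1]
    - [[-0.1335, 0.303, 0], [0, 0, -88.4], 0.1]
    - [[-0.1335, 0.303, 0], [0, 0, -88.4], 0]
    - [[-0.1335, 0.303, 0], [0, 0, -88.4], 0]
    - [[-0.1335, 0.303, 0], [0, 0, -88.4], 0]
    - [[-0.1335, 0.303, 0], [0, 0, -88.4], 0]
    - [[-0.1335, 0.303, 0], [0, 0, -88.4], 0]
    - [[-0.1335, 0.303, 0], [0, 0, -88.4], 0]
    - [[-0.1335, 0.303, 0], [0, 0, -88.4], 0]
    - [[-0.1335, 0.303, 0], [0, 0, -88.4], 0]
    - [[-0.1335, 0.303, -0.05], [0, 0, -88.4], 0]
    - [[-0.1335, 0.303, -0.08], [0, 0, -88.4], 0]
    - [[-0.1335, 0.303, -0.08], [0, 0, -88.4], 0]
    - [[-0.1335, 0.303, -0.08], [0, 0, -88.4], 0]
    - [[-0.1335, 0.303, -0.08], [0, 0, -88.4], 0]

```text
time_s: 30.45
tcp_pos: [0.396, 0.0549, 0.1042]
orientation: [180.0, -0.1, -2.0]
contact_force: [0.0, -0.9, -0.0]
grip_width: 0.0
gripper_force: 0.0
```

```bash
python3 - <<'E'
from h import *
s=ctrl.sense();KT=cam('wrist',s);v=optics.camera('wrist');print(s['tcp_pos'],s['orientation'])
d=optics.cut_out('drawer','wrist')[0]; m=d['pixels']; print(d['score'],rect(m,.044,KT))
# knob: lowest mask rows
ys,xs=np.nonzero(m); yb=ys.max(); sel=ys>yb-8
print(yb,xs[sel].mean(),px2w([xs[sel].mean(),yb],.026,KT))
for r in range(yb,yb-60,-6):
  x=xs[ys==r]; print(r,x.min(),x.max())
E
```

```text
[0.396  0.0549 0.1042] [179.9894  -0.1051  -1.9911]
0.56 (array([481.1,  53. ]), array([280.2,  94.8]), 88.0)
158 254.90697674418604 [[0.43   0.0547 0.026 ]]
158 247 264
152 240 270
146 239 271
140 239 271
134 241 270
128 244 265
122 247 262
116 247 263
110 105 467
104 40 469
```

Request:
arm_command:
  rows:
    - [[0, 0, -0.04], [0, 0, 0], 0]
    - [[0, 0, -0.07], [0, 0, 0], 0]
    - [[0, 0, -0.078], [0, 0, 0], 0]
    - [[0, 0, -0.078], [0, 0, 0], 0]
    - [[0.015, 0, -0.078], [0, 0, 0], 0]
    - [[0.025, 0, -0.078], [0, 0, 0], 0]
    - [[0.035, -0.001, -0.078], [0, 0, 0], 0]
    - [[0.045, -0.001, -0.078], [0, 0, 0], 0]
    - [[0.055, -0.001, -0.078], [0, 0, 0], 0]
    - [[0.065, -0.002, -0.078], [0, 0, 0], 0]
    - [[0.075, -0.002, -0.078], [0, 0, 0], 0]
    - [[0.085, -0.003, -0.078], [0, 0, 0], 0]
    - [[0.095, -0.003, -0.078], [0, 0, 0], 0]
    - [[0.105, -0.003, -0.078], [0, 0, 0], 0]
    - [[0.115, -0.004, -0.078], [0, 0, 0], 0]
    - [[0.12, -0.004, -0.078], [0, 0, 0], 0]
    - [[0.125, -0.004, -0.078], [0, 0, 0], 0]
    - [[0.128, -0.004, -0.078], [0, 0, 0], 0]
    - [[0.128, -0.004, -0.078], [0, 0, 0], 0]

```text
time_s: 32.45
tcp_pos: [0.524, 0.0509, 0.0253]
orientation: [-180.0, -0.1, -2.0]
contact_force: [-0.4, -0.1, -0.0]
grip_width: -0.0004
gripper_force: 0.0
```

Request:
arm_command:
  rows:
    - [[0.003, 0, 0], [0, 0, 0], 0]
    - [[0.006, 0, 0], [0, 0, 0], 0]
    - [[0.008, 0, 0], [0, 0, 0], 0]
    - [[0.01, 0, 0], [0, 0, 0], 0]
    - [[0.01, 0, 0], [0, 0, 0], 0]

```text
time_s: 32.95
tcp_pos: [0.5309, 0.051, 0.0252]
orientation: [-180.0, 0.3, -2.0]
contact_force: [-4.6, -2.0, 2.9]
grip_width: 0.0002
gripper_force: 2.4
```

Request:
arm_command:
  rows:
    - [[0.003, 0, 0], [0, 0, 0], 0]
    - [[0.005, 0, 0], [0, 0, 0], 0]
    - [[0.005, 0, 0], [0, 0, 0], 0]
    - [[0.005, 0, 0], [0, 0, 0], 0]

```text
time_s: 33.35
tcp_pos: [0.531, 0.0513, 0.025]
orientation: [-180.0, 0.9, -1.9]
contact_force: [-12.0, -3.0, 7.9]
grip_width: -0.0002
gripper_force: 5.7
```

Request:
arm_command:
  rows:
    - [[-0.02, 0, 0], [0, 0, 0], 0]
    - [[-0.04, 0, 0], [0, 0, 0], 0]
    - [[-0.04, 0, 0.05], [0, 0, 0], 0.3]
    - [[-0.04, 0, 0.1], [0, 0, 0], 0.6]
    - [[-0.04, 0, 0.15], [0, 0, 0], 0.8]
    - [[-0.04, 0, 0.2], [0, 0, 0], 0.8]
    - [[-0.1, 0.408, 0.2], [0, 0, 2], 0.8]
    - [[-0.1, 0.408, 0.2], [0, 0, 2], 0.8]
    - [[-0.1, 0.408, 0.2], [0, 0, 2], 0.8]
    - [[-0.1, 0.408, 0.2], [0, 0, 2], 0.8]
    - [[-0.1, 0.408, 0.2], [0, 0, 2], 0.8]
    - [[-0.1, 0.408, 0.2], [0, 0, 2], 0.8]
    - [[-0.1, 0.408, 0.2], [0, 0, 2], 0.8]
    - [[-0.1, 0.408, 0.2], [0, 0, 2], 0.8]
    - [[-0.1, 0.408, 0.2], [0, 0, 2], 0.8]
    - [[-0.1, 0.408, 0.2], [0, 0, 2], 0.8]
    - [[-0.1, 0.408, 0.2], [0, 0, 2], 0.8]

```text
time_s: 35.05
tcp_pos: [0.4382, 0.4581, 0.225]
orientation: [179.9, 0.0, 0.0]
contact_force: [0.8, -0.8, -0.8]
grip_width: 0.0689
gripper_force: 0.0
```

```bash
python3 - <<'E'
from h import *
s=ctrl.sense();KT=cam('wrist',s);v=optics.camera('wrist');print(s['tcp_pos'],s['orientation'])
T=optics.camera('top'); K2=cam('top')
for t,z in(('drawer',.044),('rack',.056),('candle',.026),('soap_box',.048),('oil_tin',.121)):
  for d in optics.cut_out(t,'top')[:2]: print(t,round(d['score'],2),d['at'],rect(d['pixels'],z,K2))
A=cv2.imread('pics/t.png'); 
c=lambda i:cv2.resize(i[150:195,195:290],None,fx=4,fy=4,interpolation=cv2.INTER_CUBIC)
cv2.imwrite('pics/f1.png',np.hstack([np.vstack([c(A),c(T)]),cv2.resize(v,(400,360))]))
E
```

```text
[0.4382 0.4581 0.225 ] [179.9413   0.0134   0.0106]
drawer 0.76 [240.0, 166.6] (array([616.2,  46.5]), array([269.5, 148.3]), 86.9)
rack 0.7 [240.6, 166.6] (array([621.2,  48.8]), array([300.4, 160.6]), 87.9)
candle 0.58 [325.8, 191.7] (array([ 528.8, -250.1]), array([128.6,  21.6]), 88.4)
soap_box 0.69 [155.1, 222.8] (array([435.6, 354.4]), array([90.5, 62.6]), 0.2)
oil_tin 0.67 [322.0, 168.1] (array([ 617.5, -223.2]), array([68. , 85.8]), 48.2)
oil_tin 0.65 [123.6, 227.3] (array([429.8, 436.4]), array([66.5, 79.8]), 46.9)
```

View pics/f1.png

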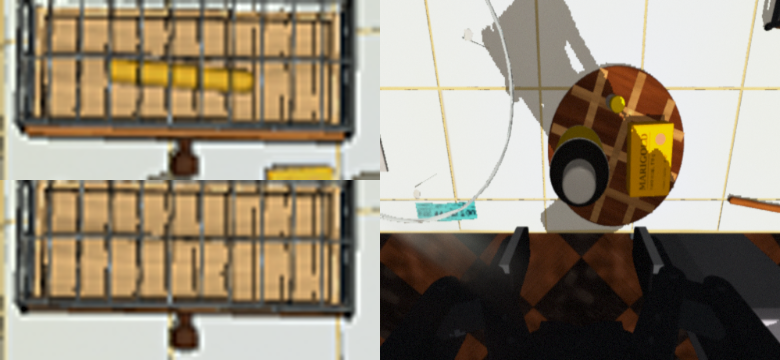

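Drawer is shut: the panel now sits flush with the rack, where it was ajar before. Next the tin goes back.

Request:
arm_command:
  rows:
    - [[0, 0, -0.05], [0, 0, 0], 0.8]
    - [[0, 0, -0.085], [0, 0, 0], 0.8]
    - [[0, 0, -0.104], [0, 0, 0], 0.8]
    - [[0, 0, -0.104], [0, 0, 0], 0.8]
    - [[0, 0, -0.104], [0, 0, 0], 0.5]
    - [[0, 0, -0.104], [0, 0, 0], 0.3]
    - [[0, 0, -0.104], [0, 0, 0], 0.2]
    - [[0, 0, -0.104], [0, 0, 0], 0.2]
    - [[0, 0, -0.104], [0, 0, 0], 0.2]
    - [[0, 0, -0.08], [0, 0, 0], 0.2]
    - [[0, 0, -0.04], [0, 0, 0], 0.2]
    - [[0, 0, 0], [0, 0, 0], 0.2]
    - [[0, 0, 0], [0, 0, 0], 0.2]
  newtons: 50

```text
time_s: 36.7
tcp_pos: [0.441, 0.4611, 0.2315]
orientation: [-179.6, -0.6, 0.0]
contact_force: [1.3, 0.6, -2.4]
grip_width: 0.0352
gripper_force: 50.9
```

Request:
arm_command:
  rows:
    - [[0.0465, -0.4065, 0], [0, 0, 0], 0.2]
    - [[0.0465, -0.4065, 0], [0, 0, 0], 0.2]
    - [[0.0465, -0.4065, 0], [0, 0, 0], 0.2]
    - [[0.0465, -0.4065, 0], [0, 0, 0], 0.2]
    - [[0.0465, -0.4065, 0], [0, 0, 0], 0.2]
    - [[0.0465, -0.4065, 0], [0, 0, 0], 0.2]
    - [[0.0465, -0.4065, 0], [0, 0, 0], 0.2]
    - [[0.0465, -0.4065, 0], [0, 0, 0], 0.2]
    - [[0.0465, -0.4065, 0], [0, 0, 0], 0.2]
    - [[0.0465, -0.4065, 0], [0, 0, 0], 0.2]
    - [[0.0465, -0.4065, 0], [0, 0, 0], 0.2]
    - [[0.0465, -0.4065, -0.04], [0, 0, 0], 0.2]
    - [[0.0465, -0.4065, -0.08], [0, 0, 0], 0.2]
    - [[0.0465, -0.4065, -0.105], [0, 0, 0], 0.2]
    - [[0.0465, -0.4065, -0.116], [0, 0, 0], 0.2]
    - [[0.0465, -0.4065, -0.12], [0, 0, 0], 0.2]
    - [[0.0465, -0.4065, -0.122], [0, 0, 0], 0.2]
    - [[0.0465, -0.4065, -0.122], [0, 0, 0], 0.2]

```text
time_s: 38.5
tcp_pos: [0.4838, 0.0543, 0.1057]
orientation: [-179.9, 0.0, 0.1]
contact_force: [-4.6, 2.1, 12.9]
grip_width: 0.0357
gripper_force: 52.9
```

Request:
arm_command:
  rows:
    - [[0, 0, 0.001], [0, 0, 0], 0.5]
    - [[0, 0, 0.001], [0, 0, 0], 0.7]
    - [[0, 0, 0.001], [0, 0, 0], 0.8]
    - [[0, 0, 0.03], [0, 0, 0], 0.8]
    - [[0, 0, 0.06], [0, 0, 0], 0.8]
    - [[0, 0, 0.1], [0, 0, 0], 0.7]
    - [[0.0205, 0.3635, 0.08], [0, 0, 0], 0.6]
    - [[0.0205, 0.3635, 0.08], [0, 0, 0], 0.6]
    - [[0.0205, 0.3635, 0.08], [0, 0, 0], 0.6]
    - [[0.0205, 0.3635, 0.08], [0, 0, 0], 0.6]
    - [[0.0205, 0.3635, 0.08], [0, 0, 0], 0.6]
    - [[0.0205, 0.3635, 0.08], [0, 0, 0], 0.6]
    - [[0.0205, 0.3635, 0.08], [0, 0, 0], 0.6]
    - [[0.0205, 0.3635, 0.08], [0, 0, 0], 0.6]
    - [[0.0205, 0.3635, 0.08], [0, 0, 0], 0.6]
    - [[0.0205, 0.3635, 0.08], [0, 0, 0], 0.5]
    - [[0.0205, 0.3635, 0.03], [0, 0, 0], 0.5]
    - [[0.0205, 0.3635, -0.02], [0, 0, 0], 0.5]
    - [[0.0205, 0.3635, -0.05], [0, 0, 0], 0.5]
    - [[0.0205, 0.3635, -0.057], [0, 0, 0], 0.5]

```text
time_s: 40.5
tcp_pos: [0.5028, 0.4119, 0.0425]
orientation: [179.7, 0.5, -0.2]
contact_force: [-0.7, -0.6, -0.1]
grip_width: 0.0427
gripper_force: 0.0
```

Request:
arm_command:
  rows:
    - [[0, 0, -0.001], [0, 0, 0], 0.5]
    - [[0, 0, -0.001], [0, 0, 0], 0.3]
    - [[0, 0, -0.001], [0, 0, 0], 0.1]
    - [[0, 0, -0.001], [0, 0, 0], 0.1]
    - [[0, 0, -0.001], [0, 0, 0], 0.1]
    - [[0, 0, -0.001], [0, 0, 0], 0.1]
    - [[0, 0, -0.001], [0, 0, 0], 0.1]
    - [[0, 0, 0.03], [0, 0, 0], 0.1]
    - [[0, 0, 0.07], [0, 0, 0], 0.1]
    - [[0, 0, 0.081], [0, 0, 0], 0.1]
    - [[0, 0, 0.081], [0, 0, 0], 0.1]
  newtons: 20

```text
time_s: 41.6
tcp_pos: [0.5066, 0.417, 0.1302]
orientation: [-179.8, -0.3, 0.0]
contact_force: [-0.5, -0.2, 0.1]
grip_width: 0.0162
gripper_force: 20.1
```

Request:
arm_command:
  rows:
    - [[0.01, -0.262, 0], [0, 0, 0], 0.1]
    - [[0.01, -0.262, 0], [0, 0, 0], 0.1]
    - [[0.01, -0.262, 0], [0, 0, 0], 0.1]
    - [[0.01, -0.262, 0], [0, 0, 0], 0.1]
    - [[0.01, -0.262, 0], [0, 0, 0], 0.1]
    - [[0.01, -0.262, 0], [0, 0, 0], 0.1]
    - [[0.01, -0.262, 0], [0, 0, 0], 0.1]
    - [[0.01, -0.262, 0], [0, 0, 0], 0.1]
    - [[0.01, -0.262, -0.04], [0, 0, 0], 0.1]
    - [[0.01, -0.262, -0.075], [0, 0, 0], 0.1]
    - [[0.01, -0.262, -0.092], [0, 0, 0], 0.1]
    - [[0.01, -0.262, -0.098], [0, 0, 0], 0.1]
    - [[0.01, -0.262, -0.1], [0, 0, 0], 0.1]
    - [[0.01, -0.262, -0.1], [0, 0, 0], 0.1]
    - [[0.01, -0.262, -0.1], [0, 0, 0], 0.3]
    - [[0.01, -0.262, -0.1], [0, 0, 0], 0.45]
    - [[0.01, -0.262, -0.1], [0, 0, 0], 0.45]
    - [[0.01, -0.262, -0.06], [0, 0, 0], 0.45]
    - [[0.01, -0.262, -0.01], [0, 0, 0], 0.45]
    - [[0.01, -0.262, 0.04], [0, 0, 0], 0.8]

```text
time_s: 43.6
tcp_pos: [0.5145, 0.1542, 0.1679]
orientation: [180.0, 0.1, 0.0]
contact_force: [0.9, 0.4, -0.2]
grip_width: 0.0515
gripper_force: 0.0
```

```bash
python3 - <<'E'
from h import *
im=optics.camera('top'); KT=cam('top')
for n in('new','old'):
  if n=='old': im=cv2.imread('pics/t.png')
  hsv=cv2.cvtColor(im,cv2.COLOR_BGR2HSV); m=cv2.inRange(hsv,(18,120,60),(36,255,255))
  nn,l,st,ce=cv2.connectedComponentsWithStats(m)
  for i in range(1,nn):
    x,y=ce[i]
    if 195<x<225 and 185<y<220: print(n,ce[i],st[i])
  # tin dark blob
  k=(im.max(2)<70).astype(np.uint8)[185:235,215:262]; nn,l,st,ce=cv2.connectedComponentsWithStats(k)
  print([ (ce[i]+[215,185],st[i][4]) for i in range(1,nn) if st[i][4]>80])
for c in('scene','wrist'):
  optics.camera(c)
  for t in('oil_tin','lip_balm'): print(c,t,[(d['at'],round(d['score'],2)) for d in optics.boxes_of(t,c)])
E
```

```text
[(array([217.5205, 204.1813]), np.int32(171)), (array([239.4507, 207.5305]), np.int32(213))]
old [210.7222 200.1667] [209 198   5   5  18]
[(array([239.6182, 207.1091]), np.int32(220))]
scene oil_tin [([262.3, 198.8], 0.97), ([281.8, 161.8], 0.94), ([353.9, 172.0], 0.68)]
scene lip_balm []
wrist oil_tin [([373.3, 222.2], 0.82)]
wrist lip_balm [([255.1, 186.3], 0.92)]
```

Request:
arm_command:
  rows:
    - [[-0.077, 0.205, 0], [0, 0, 0], 0.95]
    - [[-0.077, 0.205, 0], [0, 0, 0], 0.95]
    - [[-0.077, 0.205, 0], [0, 0, 0], 0.95]
    - [[-0.077, 0.205, 0], [0, 0, 0], 0.95]
    - [[-0.077, 0.205, 0], [0, 0, 0], 0.95]
    - [[-0.077, 0.205, 0], [0, 0, 0], 0.95]
    - [[-0.077, 0.205, 0], [0, 0, 0], 0.95]
    - [[-0.077, 0.205, -0.05], [0, 0, 0], 0.95]
    - [[-0.077, 0.205, -0.1], [0, 0, 0], 0.95]
    - [[-0.077, 0.205, -0.13], [0, 0, 0], 0.95]
    - [[-0.077, 0.205, -0.1425], [0, 0, 0], 0.95]
    - [[-0.077, 0.205, -0.1425], [0, 0, 0], 0.95]
    - [[-0.077, 0.205, -0.1425], [0, 0, 0], 0.6]
    - [[-0.077, 0.205, -0.1425], [0, 0, 0], 0.4]
    - [[-0.077, 0.205, -0.1425], [0, 0, 0], 0.3]
    - [[-0.077, 0.205, -0.1425], [0, 0, 0], 0.3]
    - [[-0.077, 0.205, -0.1425], [0, 0, 0], 0.3]
    - [[-0.077, 0.205, -0.1], [0, 0, 0], 0.3]
    - [[-0.077, 0.205, -0.05], [0, 0, 0], 0.3]
    - [[-0.077, 0.205, 0.02], [0, 0, 0], 0.3]
  newtons: 30

```text
time_s: 45.95
tcp_pos: [0.4375, 0.3587, 0.1687]
orientation: [180.0, 0.1, 0.0]
contact_force: [0.1, 0.8, -0.8]
grip_width: 0.0578
gripper_force: 32.8
```

Request:
arm_command:
  rows:
    - [[0, 0, 0.01], [0, 0, 0], 0.3]
    - [[0.062, -0.412, 0.01], [0, 0, 0], 0.3]
    - [[0.062, -0.412, 0.01], [0, 0, 0], 0.3]
    - [[0.062, -0.412, 0.01], [0, 0, 0], 0.3]
    - [[0.062, -0.412, 0.01], [0, 0, 0], 0.3]
    - [[0.062, -0.412, 0.01], [0, 0, 0], 0.3]
    - [[0.062, -0.412, 0.01], [0, 0, 0], 0.3]
    - [[0.062, -0.412, 0.01], [0, 0, 0], 0.3]
    - [[0.062, -0.412, 0.01], [0, 0, 0], 0.3]
    - [[0.062, -0.412, 0.01], [0, 0, 0], 0.3]
    - [[0.062, -0.412, 0.01], [0, 0, 0], 0.3]
    - [[0.062, -0.412, 0.01], [0, 0, 0], 0.3]
    - [[0.062, -0.412, -0.04], [0, 0, 0], 0.3]
    - [[0.062, -0.412, -0.09], [0, 0, 0], 0.3]
    - [[0.062, -0.412, -0.13], [0, 0, 0], 0.3]
    - [[0.062, -0.412, -0.16], [0, 0, 0], 0.3]
    - [[0.062, -0.412, -0.173], [0, 0, 0], 0.3]
    - [[0.062, -0.412, -0.178], [0, 0, 0], 0.3]
    - [[0.062, -0.412, -0.18], [0, 0, 0], 0.3]
    - [[0.062, -0.412, -0.181], [0, 0, 0], 0.3]

```text
time_s: 47.95
tcp_pos: [0.4995, -0.0507, -0.0048]
orientation: [179.9, -0.1, 0.4]
contact_force: [-11.6, 3.8, 88.8]
grip_width: 0.058
gripper_force: 87.7
```

Request:
arm_command:
  rows:
    - [[0, 0, 0], [0, 0, 0], 0.3]
    - [[0, 0, 0], [0, 0, 0], 0.7]
    - [[0, 0, 0], [0, 0, 0], 0.92]
    - [[0, 0, 0], [0, 0, 0], 0.92]
    - [[0, 0, 0.04], [0, 0, 0], 0.92]
    - [[0, 0, 0.09], [0, 0, 0], 0.92]
    - [[0, 0, 0.14], [0, 0, 0], 0.92]
    - [[0, 0, 0.19], [0, 0, 0], 0.92]
    - [[0.06, 0.103, 0.315], [0, 0, 0], 0.92]
    - [[0.06, 0.103, 0.315], [0, 0, 0], 0.92]
    - [[0.06, 0.103, 0.315], [0, 0, 0], 0.92]
    - [[0.06, 0.103, 0.315], [0, 0, 0], 0.92]
    - [[0.06, 0.103, 0.315], [0, 0, 0], 0.92]
    - [[0.06, 0.103, 0.315], [0, 0, 0], 0.92]
    - [[0.06, 0.103, 0.315], [0, 0, 0], 0.92]
    - [[0.06, 0.103, 0.315], [0, 0, 0], 0.92]

```text
time_s: 49.55
tcp_pos: [0.5587, 0.0494, 0.2994]
orientation: [-180.0, 0.2, -0.1]
contact_force: [1.0, 0.0, -0.0]
grip_width: 0.0788
gripper_force: 0.0
```

```bash
python3 - <<'E'
from h import *
s=ctrl.sense();print(s['time_s'],s['tcp_pos'],s['contact_force'])
KT=cam('wrist',s); im=optics.camera('wrist')
Z=dict(rack=56,candle=26,drawer=44,oil_tin=103,lip_balm=65,soap_box=30,gift_tray=9)
for t,z in Z.items():
    for d in optics.cut_out(t,'wrist')[:2]: print(t,round(d['score'],2),np.round(d['at']),rect(d['pixels'],z/1000,KT))
o=cv2.imread('pics/w1raw.png')
cv2.imwrite('pics/end.png',np.vstack([np.hstack([x[20:260,60:500] for x in (o,)]) for x in (1,)]+[im[20:260,60:500]]))
E
```

```text
49.55 [0.5587 0.0494 0.2994] [ 0.9584  0.0342 -0.0276]
rack 0.61 [261.  85.] (array([624. ,  45.8]), array([299.7, 154.4]), 87.0)
candle 0.85 [460. 167.] (array([ 533.1, -242.9]), array([137.2,  22.4]), 86.6)
candle 0.43 [183. 187.] (array([506.3, 158.1]), array([18.9, 41.2]), 57.3)
drawer 0.76 [260.  93.] (array([636.3,  45.1]), array([277.2, 110.8]), 87.3)
oil_tin 0.76 [478. 103.] (array([ 626. , -188.4]), array([67.1, 89.6]), 4.7)
oil_tin 0.63 [253. 210.] (array([500.8,  53.9]), array([66.9, 90.9]), 90.0)
lip_balm 0.81 [184. 188.] (array([518.3, 147.1]), array([17.4, 39.9]), 51.9)
soap_box 0.58 [325. 191.] (array([498.5, -49.3]), array([95.8, 63. ]), 2.5)
soap_box 0.17 [184. 190.] (array([506.8, 156.3]), array([18.7, 41.5]), 53.1)
gift_tray 0.78 [437. 208.] (array([ 470.7, -241.4]), array([188.1, 170. ]), 86.2)
```

View pics/end.png

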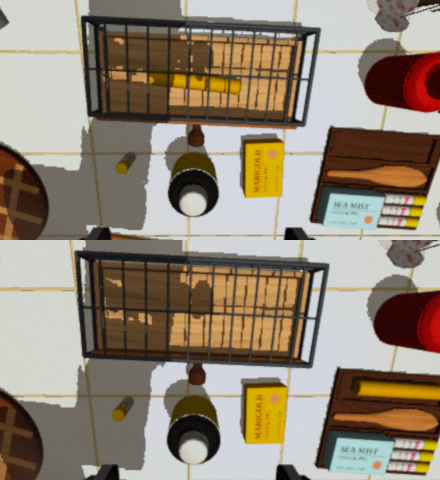

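All three goods are within about 4 mm of their original spots, the drawer is shut and the candle lies in its slot.

```bash
python3 -c "
from rig import close_job
print(close_job())"
```

```text
the job is handed in; nothing more can be done
None
```

The job was handed in at about 50 s: by the last camera check the candle is in the gift tray's slot, the drawer is shut, and the tin, lip balm and soap stand within about 4 mm of their start; setting the soap down briefly pressed 89 N at the wrist (limit 120), and no verdict was returned.

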